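# Match packing blocks to test springs in a woodworker's shop

## Robot

A 6-joint arm with a two-finger parallel gripper is mounted at the origin on the work surface. World frame = base frame: x ahead of the robot, y to its left, z up, the work surface at z = 0. Lengths are in mm, angles in degrees, forces in N, time in s.
With the tool pointing down it reaches from about 300 to 850 mm from the base axis. Payload 4.2 kg.
Tool frame: the origin (TCP) lies on the centre line of the jaws, within the pads' length; the fingertips stand 8 mm ahead of it and the grasp point (between the pads) lies 11 mm behind it; z points along the fingers, y is the line along which they close (so a half turn about z gives the same grasp; the last joint's range is limited). The gripper opens to 91 mm and grips with 3 to 60 N. Pads are 32 mm wide; open, the fingers measure 118 mm over their backs; the gripper's body (76 mm by 178 mm) begins 60 mm behind the grasp point.
Start: joints at [-73.396, 18.312, 89.639, -0, 72.044, -1.146], TCP at [175.302, -547.642, 221.976] pointing down, gripper open.
Joint ranges: [-177.97, 177.97], [-48.28, 115.42], [12.27, 149.76], [-77.06, 257.06], [2.81, 150.46], [-146.56, 146.56]. Speed limits (degrees/s): [147.25, 147.25, 180, 180, 180, 180].

## Interface

Orientations are given as [roll, pitch, yaw] about the fixed x, y, z axes, in that order (R = Rz(yaw) Ry(pitch) Rx(roll)).
In Python, from workcell import telemetry, eyes, ticket gives the robot as it stands. The module is installed in compiled form; this text tells all that it offers.
- The arm moves only by the shell command python3 -m crank 'ROWS' [OPENING] [FORCE]. ROWS is JSON, a list of rows, each an object of numbers: "dx", "dy", "dz": the shift along the world's x, y, z normalised to -1 to 1, where 1 is 80 cm; "yaw": the turn about the world's z normalised to -1 to 1, where 1 is 5 degrees. A call has 1 to 10 rows; each row shifts and turns the commanded pose from where the row before left it; what a row does not reach is not made up. A row lasts 1/8 s, in which the tool goes at most 62.5 mm and 10.7 degrees, less where a joint would pass 70% of its speed; a pose out of reach is approached as far as the arm can. A call with a number of a shift or a turn outside -1 to 1 is refused whole. A call with a gripper value outside its range is refused whole. OPENING is the opening, from 0 (shut) to 1 (fully open), set as the call begins (- or left out, the last holds). The fingers move at their own pace and stop on an object; FORCE is the grip in N (left out, the last holds). Time passes only in rows, so rows that do not move let the fingers close. It gives the time, the measured TCP pose, the force, the opening and the grip force at its end, in the units of the state.
- telemetry.state(): the state, without advancing time (a new reading comes with each control period).
- eyes.grab_frame(name): name is "side" or "top"; returns the picture (480x640x3 uint8, red, green, blue); there is no depth.
- eyes.calibration(name): a dict with "camera_matrix" (3x3 intrinsics, pixels), "world_from_camera" (4x4, takes a point from camera to world coordinates). Camera axes: x right, y down, z forward; pixel columns grow to the right and rows downward; lengths in mm; the calibration is good to about 2 mm. A picture is of the moment at which its call begins. calibration takes no time and is no camera call.
- ticket.job_done(): hands the job in; it is judged then, once.
The state is a dict: "time_s": time; "qpos": joint angles; "qvel": joint speeds; "effort": joint torques, N m; "ee_pos": TCP position; "ee_rot": TCP orientation; "force": force on the tool from outside, world axes, zero at the start; "torque": the same for the moment, N m; "gripper_width": finger opening in mm; "gripper_force": force on a finger pad.
Only numpy, scipy, OpenCV 4.12 (cv2) and the standard library are available. Lean on these libraries where they do the work, as an engineer would, in place of code of your own. Each camera call takes 0.05 s, during which the arm holds its last target. There are 200 camera calls.

## Task

For each spring rig on the bench, press the free tip of its clamped steel strip straight down to the stop, without forcing it further, so that the orange marker goes down with it and you can feel its stiffness. Lay one packing block flat and lengthwise in the tray on top of that rig's clamp: 90 mm long for a soft strip (under 5 N at the stop), 75 mm for a medium one (5 to 11 N), 60 mm for a stiff one (over 11 N). Tidy all the other blocks into the low wooden box, and do not knock over the glue bottle or the jar.

Things in the scene. Friction and masses are not known exactly. Their poses are not given: they have to be found in the camera images.
- rig_a: heavy spring rig (5 kg, may be absent), base 157 x 110 mm; origin on the bench, mid-base; x runs from the strip's free tip to the clamp, z up. Steel strip, tip towards the robot; press down on its brass cross bar (26 mm along y): top at x -55, z 74 mm. Tray on top of the clamp: floor centre at x 58, z 84 mm, 46 (x) by 102 mm (y) inside, rim 8 mm high, 5 mm thick; a block lies in it along y.
- strip_a (a joint): bend of that strip, rad: 0 at rest, 0.2 on its stop (bar 17 mm lower); it springs back when let go. Force on the bar as it meets the stop: soft about 3 N, medium about 7, stiff about 15, growing in proportion to (bend + 0.02 rad), then steeply on the stop; the marker's drag may add up to 1 N. Looks do not tell which is which.
- mark_a (a joint): that rig's orange drag marker, a 74 mm wide bar across and just below the strip's tip, m: how far down the strip has pushed it. Starts at 0 to 3 mm, reads 18 to 21 mm after the strip has met its stop, and stays down.
- rig_b: heavy spring rig (5 kg, may be absent), base 157 x 110 mm; origin on the bench, mid-base; x runs from the strip's free tip to the clamp, z up. Steel strip, tip towards the robot; press down on its brass cross bar (26 mm along y): top at x -55, z 74 mm. Tray on top of the clamp: floor centre at x 58, z 84 mm, 46 (x) by 102 mm (y) inside, rim 8 mm high, 5 mm thick; a block lies in it along y.
- strip_b (a joint): bend of that strip, rad: 0 at rest, 0.2 on its stop (bar 17 mm lower); it springs back when let go. Force on the bar as it meets the stop: soft about 3 N, medium about 7, stiff about 15, growing in proportion to (bend + 0.02 rad), then steeply on the stop; the marker's drag may add up to 1 N. Looks do not tell which is which.
- mark_b (a joint): that rig's orange drag marker, a 74 mm wide bar across and just below the strip's tip, m: how far down the strip has pushed it. Starts at 0 to 3 mm, reads 18 to 21 mm after the strip has met its stop, and stays down.
- rig_c: heavy spring rig (5 kg, may be absent), base 157 x 110 mm; origin on the bench, mid-base; x runs from the strip's free tip to the clamp, z up. Steel strip, tip towards the robot; press down on its brass cross bar (26 mm along y): top at x -55, z 74 mm. Tray on top of the clamp: floor centre at x 58, z 84 mm, 46 (x) by 102 mm (y) inside, rim 8 mm high, 5 mm thick; a block lies in it along y.
- strip_c (a joint): bend of that strip, rad: 0 at rest, 0.2 on its stop (bar 17 mm lower); it springs back when let go. Force on the bar as it meets the stop: soft about 3 N, medium about 7, stiff about 15, growing in proportion to (bend + 0.02 rad), then steeply on the stop; the marker's drag may add up to 1 N. Looks do not tell which is which.
- mark_c (a joint): that rig's orange drag marker, a 74 mm wide bar across and just below the strip's tip, m: how far down the strip has pushed it. Starts at 0 to 3 mm, reads 18 to 21 mm after the strip has met its stop, and stays down.
- rig_d: heavy spring rig (5 kg, may be absent), base 157 x 110 mm; origin on the bench, mid-base; x runs from the strip's free tip to the clamp, z up. Steel strip, tip towards the robot; press down on its brass cross bar (26 mm along y): top at x -55, z 74 mm. Tray on top of the clamp: floor centre at x 58, z 84 mm, 46 (x) by 102 mm (y) inside, rim 8 mm high, 5 mm thick; a block lies in it along y.
- strip_d (a joint): bend of that strip, rad: 0 at rest, 0.2 on its stop (bar 17 mm lower); it springs back when let go. Force on the bar as it meets the stop: soft about 3 N, medium about 7, stiff about 15, growing in proportion to (bend + 0.02 rad), then steeply on the stop; the marker's drag may add up to 1 N. Looks do not tell which is which.
- mark_d (a joint): that rig's orange drag marker, a 74 mm wide bar across and just below the strip's tip, m: how far down the strip has pushed it. Starts at 0 to 3 mm, reads 18 to 21 mm after the strip has met its stop, and stays down.
- block_a: loose pale wooden packing block, 60 mm long (x axis) x 32 mm wide x 26 mm thick; origin at its centre, 13 mm above the bench as it lies.
- block_b: loose pale wooden packing block, 60 mm long (x axis) x 32 mm wide x 26 mm thick; origin at its centre, 13 mm above the bench as it lies.
- block_c: loose pale wooden packing block, 75 mm long (x axis) x 32 mm wide x 26 mm thick; origin at its centre, 13 mm above the bench as it lies.
- block_d: loose pale wooden packing block, 75 mm long (x axis) x 32 mm wide x 26 mm thick; origin at its centre, 13 mm above the bench as it lies.
- block_e: loose pale wooden packing block, 90 mm long (x axis) x 32 mm wide x 26 mm thick; origin at its centre, 13 mm above the bench as it lies.
- block_f: loose pale wooden packing block, 90 mm long (x axis) x 32 mm wide x 26 mm thick; origin at its centre, 13 mm above the bench as it lies.
- tidybox: low open box of dark wood, to the left or right of the blocks, fixed, 130 mm (x) by 200 mm (y) outside, 35 mm high, walls and floor 5 mm; origin at the centre of its underside on the bench
- glue: bystander: yellow glue bottle, 56 mm across, 130 mm tall, standing; origin at the centre of its foot
- jar: bystander: amber glass jar, 72 mm across, 80 mm tall, standing; origin at the centre of its foot

How it is judged (in metres and radians):
On the way:
1. the strip of every rig present has been pressed to its stop, in any order: each orange marker is down by more than 16.5 mm (value of joint each of mark_a, mark_b, mark_c, mark_d above 0.0165 m), for 0.2 s.
At the end, for the whole second after the job is handed in: Every rig present: marker down over 16.5 mm, and flat and at rest in its tray a block of the length its stiffness calls for (centre within 15 mm across and 25 mm along, turned under 0.2 rad). Every other block lies at rest in the low box. No block elsewhere (all of step 1 and ((z of block_c in the frame of rig_a between 0.091 and 0.106 m and x of block_c in the frame of rig_a between 0.043 and 0.073 m and y of block_c in the frame of rig_a between -0.025 and 0.025 m and angle between the x axis of block_c and the y axis of rig_a, either way round below 0.2 rad and linear speed of block_c below 0.02 m/s) or (z of block_d in the frame of rig_a between 0.091 and 0.106 m and x of block_d in the frame of rig_a between 0.043 and 0.073 m and y of block_d in the frame of rig_a between -0.025 and 0.025 m and angle between the x axis of block_d and the y axis of rig_a, either way round below 0.2 rad and linear speed of block_d below 0.02 m/s)) and ((z of block_a in the frame of rig_b between 0.091 and 0.106 m and x of block_a in the frame of rig_b between 0.043 and 0.073 m and y of block_a in the frame of rig_b between -0.025 and 0.025 m and angle between the x axis of block_a and the y axis of rig_b, either way round below 0.2 rad and linear speed of block_a below 0.02 m/s) or (z of block_b in the frame of rig_b between 0.091 and 0.106 m and x of block_b in the frame of rig_b between 0.043 and 0.073 m and y of block_b in the frame of rig_b between -0.025 and 0.025 m and angle between the x axis of block_b and the y axis of rig_b, either way round below 0.2 rad and linear speed of block_b below 0.02 m/s)) and ((z of block_e in the frame of rig_c between 0.091 and 0.106 m and x of block_e in the frame of rig_c between 0.043 and 0.073 m and y of block_e in the frame of rig_c between -0.025 and 0.025 m and angle between the x axis of block_e and the y axis of rig_c, either way round below 0.2 rad and linear speed of block_e below 0.02 m/s) or (z of block_f in the frame of rig_c between 0.091 and 0.106 m and x of block_f in the frame of rig_c between 0.043 and 0.073 m and y of block_f in the frame of rig_c between -0.025 and 0.025 m and angle between the x axis of block_f and the y axis of rig_c, either way round below 0.2 rad and linear speed of block_f below 0.02 m/s)) and ((z of block_c in the frame of rig_d between 0.091 and 0.106 m and x of block_c in the frame of rig_d between 0.043 and 0.073 m and y of block_c in the frame of rig_d between -0.025 and 0.025 m and angle between the x axis of block_c and the y axis of rig_d, either way round below 0.2 rad and linear speed of block_c below 0.02 m/s) or (z of block_d in the frame of rig_d between 0.091 and 0.106 m and x of block_d in the frame of rig_d between 0.043 and 0.073 m and y of block_d in the frame of rig_d between -0.025 and 0.025 m and angle between the x axis of block_d and the y axis of rig_d, either way round below 0.2 rad and linear speed of block_d below 0.02 m/s)) and ((x of block_a in the frame of tidybox between -0.06 and 0.06 m and y of block_a in the frame of tidybox between -0.095 and 0.095 m and z of block_a in the frame of tidybox below 0.07 m and linear speed of block_a below 0.02 m/s) or (z of block_a in the frame of rig_b between 0.091 and 0.106 m and x of block_a in the frame of rig_b between 0.043 and 0.073 m and y of block_a in the frame of rig_b between -0.025 and 0.025 m and angle between the x axis of block_a and the y axis of rig_b, either way round below 0.2 rad and linear speed of block_a below 0.02 m/s)) and ((x of block_b in the frame of tidybox between -0.06 and 0.06 m and y of block_b in the frame of tidybox between -0.095 and 0.095 m and z of block_b in the frame of tidybox below 0.07 m and linear speed of block_b below 0.02 m/s) or (z of block_b in the frame of rig_b between 0.091 and 0.106 m and x of block_b in the frame of rig_b between 0.043 and 0.073 m and y of block_b in the frame of rig_b between -0.025 and 0.025 m and angle between the x axis of block_b and the y axis of rig_b, either way round below 0.2 rad and linear speed of block_b below 0.02 m/s)) and ((x of block_c in the frame of tidybox between -0.06 and 0.06 m and y of block_c in the frame of tidybox between -0.095 and 0.095 m and z of block_c in the frame of tidybox below 0.07 m and linear speed of block_c below 0.02 m/s) or (z of block_c in the frame of rig_a between 0.091 and 0.106 m and x of block_c in the frame of rig_a between 0.043 and 0.073 m and y of block_c in the frame of rig_a between -0.025 and 0.025 m and angle between the x axis of block_c and the y axis of rig_a, either way round below 0.2 rad and linear speed of block_c below 0.02 m/s) or (z of block_c in the frame of rig_d between 0.091 and 0.106 m and x of block_c in the frame of rig_d between 0.043 and 0.073 m and y of block_c in the frame of rig_d between -0.025 and 0.025 m and angle between the x axis of block_c and the y axis of rig_d, either way round below 0.2 rad and linear speed of block_c below 0.02 m/s)) and ((x of block_d in the frame of tidybox between -0.06 and 0.06 m and y of block_d in the frame of tidybox between -0.095 and 0.095 m and z of block_d in the frame of tidybox below 0.07 m and linear speed of block_d below 0.02 m/s) or (z of block_d in the frame of rig_a between 0.091 and 0.106 m and x of block_d in the frame of rig_a between 0.043 and 0.073 m and y of block_d in the frame of rig_a between -0.025 and 0.025 m and angle between the x axis of block_d and the y axis of rig_a, either way round below 0.2 rad and linear speed of block_d below 0.02 m/s) or (z of block_d in the frame of rig_d between 0.091 and 0.106 m and x of block_d in the frame of rig_d between 0.043 and 0.073 m and y of block_d in the frame of rig_d between -0.025 and 0.025 m and angle between the x axis of block_d and the y axis of rig_d, either way round below 0.2 rad and linear speed of block_d below 0.02 m/s)) and ((x of block_e in the frame of tidybox between -0.06 and 0.06 m and y of block_e in the frame of tidybox between -0.095 and 0.095 m and z of block_e in the frame of tidybox below 0.07 m and linear speed of block_e below 0.02 m/s) or (z of block_e in the frame of rig_c between 0.091 and 0.106 m and x of block_e in the frame of rig_c between 0.043 and 0.073 m and y of block_e in the frame of rig_c between -0.025 and 0.025 m and angle between the x axis of block_e and the y axis of rig_c, either way round below 0.2 rad and linear speed of block_e below 0.02 m/s)) and ((x of block_f in the frame of tidybox between -0.06 and 0.06 m and y of block_f in the frame of tidybox between -0.095 and 0.095 m and z of block_f in the frame of tidybox below 0.07 m and linear speed of block_f below 0.02 m/s) or (z of block_f in the frame of rig_c between 0.091 and 0.106 m and x of block_f in the frame of rig_c between 0.043 and 0.073 m and y of block_f in the frame of rig_c between -0.025 and 0.025 m and angle between the x axis of block_f and the y axis of rig_c, either way round below 0.2 rad and linear speed of block_f below 0.02 m/s))); the robot touches nothing.
It fails at once if a rig is pushed by the fingers with more than 45 N (contact force between the fingers and rig_a above 45 N or contact force between the fingers and rig_b above 45 N or contact force between the fingers and rig_c above 45 N or contact force between the fingers and rig_d above 45 N).
It fails at once if the glue bottle or the jar is knocked over (angle between any of glue, jar's own z axis and vertical above 0.7 rad).
Of rig_a, rig_b, rig_c, rig_d only 3 to 4 are there at a start; the rules pass over those that are not, and their reading is None.
At some moment in a run one of block_a, block_b, block_c, block_d, block_e, block_f may be knocked a few centimetres aside while the robot is not near it.
Once in a run the grip may slacken for a moment while it holds something.
It also fails if it takes over 210 s, if anything falls off the work surface, if the arm or the gripper's body presses on something with over 40 N, if the wrist force passes 120 N, or if a joint passes its speed limit or range.

## Working session

There is one attempt and no reset: what is moved stays moved. The work goes in short steps, Python scripts to look and compute and a shell command to move; the robot and the scene stay as the last step left them, time stands still between calls to the robot, and variables do not carry over. Pictures are saved under pics/ and viewed, at most 14 in all, crops included, and the job is handed in when it is done.

```bash
mkdir -p pics
python3 - <<'E'
from workcell import telemetry, eyes
import cv2,numpy as np
print(telemetry.state())
for n in("top","side"):
    f=eyes.grab_frame(n); cv2.imwrite(f"pics/{n}0.png",f[:,:,::-1]); np.save(f"pics/{n}0.npy",f)
    c=eyes.calibration(n); print(n,np.round(c["camera_matrix"],1).tolist(),np.round(c["world_from_camera"],3).tolist())
E
```

```text
{'time_s': 0.0, 'qpos': array([-7.33952634e+01,  1.83511514e+01,  8.97065492e+01,  4.51418033e-05,
        7.20429423e+01, -1.14540278e+00]), 'qvel': array([ 0.11151667,  0.02354076,  0.11382982,  0.02341962, -0.0155568 ,
        0.06811522]), 'effort': array([ 3.76721800e-07, -4.12453687e+01, -2.31972599e+01,  7.27023580e-02,
        4.58435481e-02, -1.63268041e-04]), 'ee_pos': array([ 175.16442236, -547.15664748,  221.12420268]), 'ee_rot': array([-1.79899378e+02, -2.05473169e-03,  1.77501237e+01]), 'force': array([-0.27991909, -0.08751969, -1.07021296]), 'torque': array([-0.01183887,  0.02162042, -0.02917291]), 'gripper_force': 0.0, 'gripper_width': 91.21157276344519}
top [[436.5, 0.0, 324.2], [0.0, 436.5, 235.4], [0.0, 0.0, 1.0]] [[-0.03, -0.975, 0.22, 314.936], [-1.0, 0.031, -0.001, -15.491], [-0.006, -0.22, -0.976, 1003.221], [0.0, 0.0, 0.0, 1.0]]
side [[547.4, 0.0, 320.0], [0.0, 547.4, 240.9], [0.0, 0.0, 1.0]] [[-0.884, 0.285, -0.37, 1046.215], [0.467, 0.559, -0.685, 1014.684], [0.012, -0.779, -0.628, 991.243], [0.0, 0.0, 0.0, 1.0]]
```

View pics/top0.png

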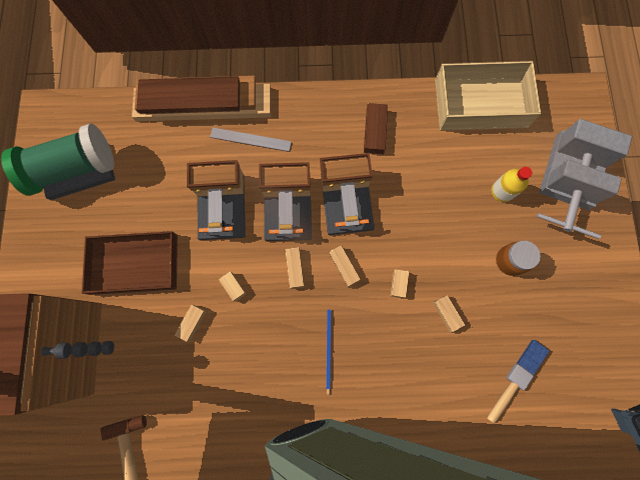

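View pics/side0.png

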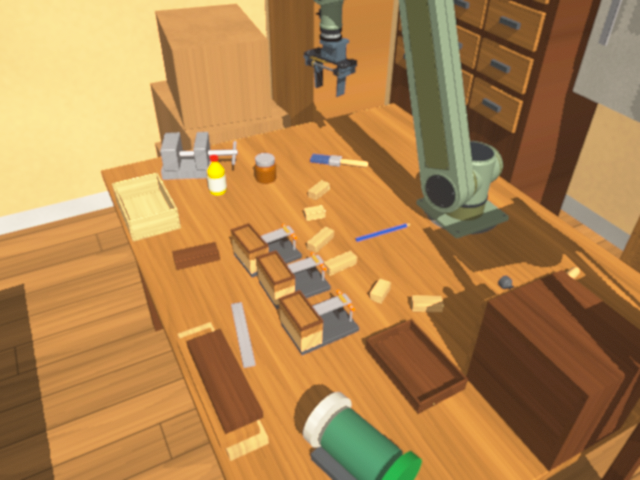

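The top view shows three rigs with trays at about (214,175), (286,177) and (346,168). The tidybox is at (130,262), and six blocks run from (192,323) to (450,314). The jar is at (520,257) and the glue at (512,184). I'll zoom in and segment.

```bash
cat > h.py <<'E'
import numpy as np,cv2
from workcell import telemetry,eyes
def ray(n,uv):
    c=eyes.calibration(n);K=c["camera_matrix"];T=np.array(c["world_from_camera"])
    d=T[:3,:3]@np.linalg.inv(K)@np.array([uv[0],uv[1],1.]);return T[:3,3],d
def P(n,uv,z):
    o,d=ray(n,uv);return (o+d*(z-o[2])/d[2])[:2]
def pix(n,X):
    c=eyes.calibration(n);T=np.linalg.inv(np.array(c["world_from_camera"]))
    p=np.array(c["camera_matrix"])@(T@np.r_[np.array(X,float),1])[:3];return p[:2]/p[2]
def grab(n,name=None):
    f=eyes.grab_frame(n)
    if name: cv2.imwrite(f"pics/{name}.png",f[:,:,::-1])
    return f
def crop(f,x0,y0,x1,y1,s,name):
    cv2.imwrite(f"pics/{name}.png",cv2.resize(f[y0:y1,x0:x1],None,fx=s,fy=s,interpolation=cv2.INTER_CUBIC)[:,:,::-1])
def blocks(f,z=26,box=(150,235,480,350)):
    # lit top faces of pale blocks
    h=cv2.cvtColor(f,cv2.COLOR_RGB2HSV);m=((h[...,2]>195)&(h[...,1]<125)).astype(np.uint8)
    k=np.zeros_like(m);x0,y0,x1,y1=box;k[y0:y1,x0:x1]=1;m*=k
    out=[]
    for c in cv2.findContours(m,cv2.RETR_EXTERNAL,cv2.CHAIN_APPROX_NONE)[0]:
        if cv2.contourArea(c)<120:continue
        w=np.array([P("top",p[0],z) for p in c],np.float32)
        (cx,cy),(a,b),t=cv2.minAreaRect(w)
        if a<b:a,b,t=b,a,t+90
        out.append((round(cx),round(cy),round(a+2),round(b+2),round((t+90)%180-90),tuple(c.reshape(-1,2).mean(0).round())))
    return sorted(out,key=lambda o:-o[1])
E
python3 - <<'E'
from h import *
f=np.load("pics/top0.npy")
for b in blocks(f):print(b)
for p in[(192,323),(294,268),(290,285)]:print(f[p[1],p[0]],cv2.cvtColor(f,cv2.COLOR_RGB2HSV)[p[1],p[0]])
crop(f,160,145,460,345,2.66,"c1")
crop(f,180,150,380,250,4,"c2")
E
```

```text
(348, 287, 75, 32, -28, (np.float64(190.0), np.float64(322.0)))
(427, 196, 61, 32, 34, (np.float64(231.0), np.float64(285.0)))
(464, 54, 90, 32, 6, (np.float64(294.0), np.float64(267.0)))
(465, -59, 90, 33, 27, (np.float64(344.0), np.float64(266.0)))
(421, -182, 60, 35, -12, (np.float64(400.0), np.float64(283.0)))
(351, -287, 75, 34, 26, (np.float64(450.0), np.float64(313.0)))
[218 166 111] [ 15 125 218]
[214 164 111] [ 15 123 214]
[225 176 120] [ 16 119 225]
```

View pics/c2.png

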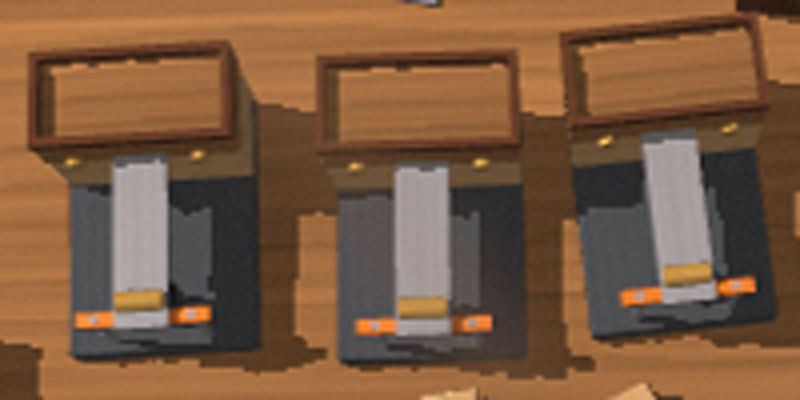

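The crop shows the tray rims and the brass bars clearly: crop pixels (139,299), (422,307) and (687,273). The markers are just below the bars. Next I'll cast rays through the rim corners and the bars.

Run:
```python
from h import *
R={"L":([(30,53),(230,42),(236,138),(30,150)],(139,297)),"M":([(318,56),(517,50),(522,145),(318,150)],(422,304)),"R":([(561,35),(757,15),(768,105),(570,127)],(687,270))}
f=lambda p:(p[0]/4+180-.4,p[1]/4+150-.4)
for k,(c,b) in R.items():
    w=np.array([P("top",f(p),92) for p in c],np.float32)
    (cx,cy),s,t=cv2.minAreaRect(w); m=w.mean(0); e=(w[0]-w[1])+(w[3]-w[2])  # +y direction
    yaw=np.degrees(np.arctan2(-e[0],e[1])); bb=P("top",f(b),74)
    d=m-bb
    print(k,"tray",m.round(),"size",np.round(s),"yaw",yaw.round(1),"bar",bb.round(),"dist",np.hypot(*d).round(),"yaw from bar",np.degrees(np.arctan2(d[1],d[0])).round(1))
fr=np.load("pics/top0.npy")
c=[(86,236),(175,233),(176,289),(83,294)]
w=np.array([P("top",p,35) for p in c]);print("box",w.round().tolist(),w.mean(0).round())
print("jar",P("top",(525,250),80),"glue",P("top",(525,173),130))
```

```text
L tray [668. 227.] size [ 57. 114.] yaw 1.6 bar [558. 224.] dist 111.0 yaw from bar 1.2
M tray [660.  68.] size [112.  56.] yaw -0.2 bar [549.  69.] dist 112.0 yaw from bar -0.5
R tray [674. -68.] size [ 54. 111.] yaw 4.6 bar [563. -77.] dist 110.0 yaw from bar 4.6
box [[548.0, 527.0], [549.0, 324.0], [421.0, 316.0], [417.0, 521.0]] [484. 422.]
jar [ 477.02200013 -446.0517253 ] glue [ 633.15394791 -444.38021737]
```

```bash
python3 -m crank '[{"dx":0.04,"dy":0.05,"yaw":1},{"dx":0.04,"dy":0.05,"yaw":1},{"dx":0.04,"dy":0.05,"yaw":1},{"dx":0.04,"dy":0.05,"yaw":1},{"dx":0.04,"dy":0.05,"yaw":1},{"dx":0.04,"dy":0.05,"yaw":1},{"dx":0.04,"dy":0.05,"yaw":1},{"dx":0.04,"dy":0.05,"yaw":1},{"dx":0.04,"dy":0.05,"yaw":1},{"dx":0.04,"dy":0.05,"yaw":1}]' 0 20
python3 -m crank '[{"dx":0.04,"dy":0.04,"dz":-0.02,"yaw":1},{"dx":0.04,"dy":0.04,"dz":-0.02,"yaw":1},{"dz":-0.04,"yaw":1},{"dz":-0.04,"yaw":1},{"yaw":1},{}]'
```

```text
validation failed for argument at $[0]...
validation failed for argument at $[2]...
```

```bash
python3 -m crank '[{"dx":0.04,"dy":0.05,"dz":0,"yaw":1},{"dx":0.04,"dy":0.05,"dz":0,"yaw":1},{"dx":0.04,"dy":0.05,"dz":0,"yaw":1},{"dx":0.04,"dy":0.05,"dz":0,"yaw":1},{"dx":0.04,"dy":0.05,"dz":0,"yaw":1},{"dx":0.04,"dy":0.05,"dz":0,"yaw":1},{"dx":0.04,"dy":0.05,"dz":0,"yaw":1},{"dx":0.04,"dy":0.05,"dz":0,"yaw":1},{"dx":0.04,"dy":0.05,"dz":0,"yaw":1},{"dx":0.04,"dy":0.05,"dz":0,"yaw":1}]' 0 20
```

```text
time_s: 1.35
ee_pos: [496.0, -146.1, 221.7]
ee_rot: [-180.0, 0.0, 67.9]
force: [0.7, -0.7, -0.5]
gripper_width: -0.0
gripper_force: 0.0
```

```bash
python3 -m crank '[{"dx":0.04,"dy":0.043,"dz":0,"yaw":1},{"dx":0.039,"dy":0.043,"dz":-0.04,"yaw":1},{"dx":0,"dy":0,"dz":-0.06,"yaw":1},{"dx":0,"dy":0,"dz":-0.05,"yaw":1},{"dx":0,"dy":0,"dz":0,"yaw":1},{"dx":0,"dy":0,"dz":0,"yaw":0.3},{"dx":0,"dy":0,"dz":0,"yaw":0}]'
python3 - <<'E'
from h import *
f=grab("top","p1");g=grab("side")
crop(g,190,190,350,310,5,"p1s")
E
```

```text
time_s: 2.22
ee_pos: [558.8, -78.9, 102.4]
ee_rot: [179.9, 0.0, 94.2]
force: [-0.2, -0.2, -0.7]
gripper_width: 0.7
gripper_force: 0.0
```

View pics/p1s.png

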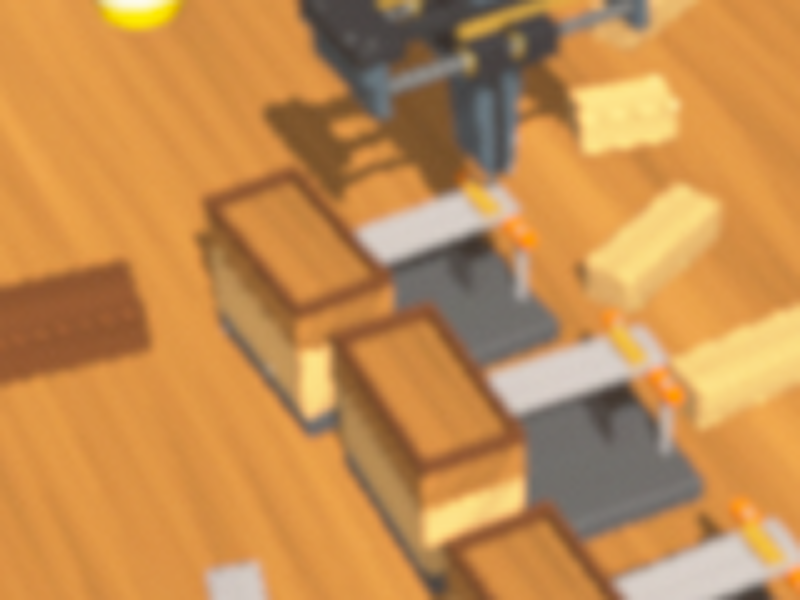

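The side view has the closed fingertips just above the right rig's bar, at crop (490,170) against the bar at (480,197). I'll press in steps.

```bash
python3 -m crank '[{"dx":0,"dy":0.001,"dz":-0.022,"yaw":0},{"dx":0,"dy":0,"dz":0,"yaw":0},{"dx":0,"dy":0,"dz":0,"yaw":0}]'
python3 -m crank '[{"dx":0,"dy":0,"dz":-0.005,"yaw":0},{"dx":0,"dy":0,"dz":-0.005,"yaw":0},{"dx":0,"dy":0,"dz":0,"yaw":0},{"dx":0,"dy":0,"dz":0,"yaw":0}]'
python3 -m crank '[{"dx":0,"dy":0,"dz":-0.005,"yaw":0},{"dx":0,"dy":0,"dz":0,"yaw":0},{"dx":0,"dy":0,"dz":0,"yaw":0}]'
python3 -m crank '[{"dx":0,"dy":0,"dz":-0.004,"yaw":0},{"dx":0,"dy":0,"dz":0,"yaw":0},{"dx":0,"dy":0,"dz":0,"yaw":0}]'
```

```text
time_s: 2.7
ee_pos: [558.9, -78.1, 85.0]
ee_rot: [179.9, 0.0, 94.2]
force: [-0.1, -0.5, -0.2]
gripper_width: 0.2
gripper_force: 0.0
time_s: 3.2
ee_pos: [559.0, -78.2, 76.7]
ee_rot: [179.9, 0.0, 94.3]
force: [1.2, -1.1, 2.3]
gripper_width: 0.5
gripper_force: 1.2
time_s: 3.58
ee_pos: [559.0, -78.2, 72.6]
ee_rot: [179.9, 0.0, 94.3]
force: [1.4, -0.7, 3.8]
gripper_width: 0.3
gripper_force: 2.0
time_s: 3.95
ee_pos: [559.1, -78.2, 69.5]
ee_rot: [179.9, 0.0, 94.3]
force: [0.9, -0.6, 5.3]
gripper_width: 0.6
gripper_force: 2.6
```

```bash
python3 -m crank '[{"dx":0,"dy":0,"dz":-0.003,"yaw":0},{"dx":0,"dy":0,"dz":0,"yaw":0},{"dx":0,"dy":0,"dz":0,"yaw":0}]'
python3 -m crank '[{"dx":0,"dy":0,"dz":-0.0015,"yaw":0},{"dx":0,"dy":0,"dz":0,"yaw":0},{"dx":0,"dy":0,"dz":0,"yaw":0}]'
python3 -m crank '[{"dx":0,"dy":0,"dz":-0.0015,"yaw":0},{"dx":0,"dy":0,"dz":0,"yaw":0},{"dx":0,"dy":0,"dz":0,"yaw":0}]'
```

```text
time_s: 4.32
ee_pos: [559.2, -78.1, 67.3]
ee_rot: [179.9, 0.0, 94.2]
force: [1.2, -0.3, 5.7]
gripper_width: 0.5
gripper_force: 3.0
time_s: 4.7
ee_pos: [559.3, -78.2, 66.2]
ee_rot: [179.9, 0.0, 94.2]
force: [1.8, -1.0, 6.0]
gripper_width: 0.4
gripper_force: 3.2
time_s: 5.08
ee_pos: [559.4, -78.1, 65.2]
ee_rot: [179.9, 0.0, 94.2]
force: [1.5, -0.3, 7.0]
gripper_width: 0.5
gripper_force: 3.5
```

```bash
python3 -m crank '[{"dx":0,"dy":0,"dz":-0.0015,"yaw":0},{"dx":0,"dy":0,"dz":0,"yaw":0},{"dx":0,"dy":0,"dz":0,"yaw":0}]'
python3 -m crank '[{"dx":0,"dy":0,"dz":-0.0012,"yaw":0},{"dx":0,"dy":0,"dz":0,"yaw":0},{"dx":0,"dy":0,"dz":0,"yaw":0}]'
```

```text
time_s: 5.45
ee_pos: [559.5, -78.1, 64.6]
ee_rot: [179.8, 0.0, 94.3]
force: [0.5, -0.1, 10.8]
gripper_width: 0.5
gripper_force: 5.4
time_s: 5.82
ee_pos: [559.6, -78.2, 64.1]
ee_rot: [179.8, 0.0, 94.3]
force: [-1.1, -0.2, 13.1]
gripper_width: 0.5
gripper_force: 7.0
```

The stop came at TCP z of about 65 with about 7 N, then the force rose steeply, so the right rig is medium. Next is the middle rig.

```bash
python3 -m crank '[{"dx":0,"dy":0,"dz":0.05,"yaw":0},{"dx":-0.018,"dy":0.06,"dz":0,"yaw":-0.9},{"dx":0,"dy":0.06,"dz":0,"yaw":0},{"dx":0,"dy":0.064,"dz":0,"yaw":0},{"dx":0,"dy":0,"dz":-0.024,"yaw":0},{"dx":0,"dy":0,"dz":0,"yaw":0},{"dx":0,"dy":0,"dz":0,"yaw":0}]'
python3 -m crank '[{"dx":0,"dy":0,"dz":-0.005,"yaw":0},{"dx":0,"dy":0,"dz":-0.005,"yaw":0},{"dx":0,"dy":0,"dz":0,"yaw":0},{"dx":0,"dy":0,"dz":0,"yaw":0}]'
python3 -m crank '[{"dx":0,"dy":0,"dz":-0.005,"yaw":0},{"dx":0,"dy":0,"dz":0,"yaw":0},{"dx":0,"dy":0,"dz":0,"yaw":0}]'
```

```text
time_s: 6.7
ee_pos: [543.6, 68.7, 82.9]
ee_rot: [-179.9, 0.0, 89.7]
force: [0.5, 0.2, 0.2]
gripper_width: 0.3
gripper_force: 0.0
time_s: 7.2
ee_pos: [543.9, 68.6, 75.8]
ee_rot: [180.0, 0.0, 89.7]
force: [-1.5, -0.1, 6.3]
gripper_width: 0.6
gripper_force: 3.3
time_s: 7.58
ee_pos: [544.0, 68.6, 72.2]
ee_rot: [180.0, 0.0, 89.7]
force: [-2.6, -0.9, 9.4]
gripper_width: 0.5
gripper_force: 4.8
```

Already stiff. I'll continue gently.

```bash
python3 -m crank '[{"dx":0,"dy":0,"dz":-0.006,"yaw":0},{"dx":0,"dy":0,"dz":0,"yaw":0},{"dx":0,"dy":0,"dz":0,"yaw":0}]'
python3 -m crank '[{"dx":0,"dy":0,"dz":-0.0025,"yaw":0},{"dx":0,"dy":0,"dz":0,"yaw":0},{"dx":0,"dy":0,"dz":0,"yaw":0}]'
python3 -m crank '[{"dx":0,"dy":0,"dz":-0.0015,"yaw":0},{"dx":0,"dy":0,"dz":0,"yaw":0},{"dx":0,"dy":0,"dz":0,"yaw":0}]'
```

```text
time_s: 7.95
ee_pos: [544.2, 68.6, 68.0]
ee_rot: [179.9, 0.0, 89.7]
force: [-3.9, -0.3, 12.0]
gripper_width: 0.5
gripper_force: 6.5
time_s: 8.32
ee_pos: [544.3, 68.6, 66.3]
ee_rot: [179.9, 0.0, 89.7]
force: [-4.6, -1.1, 13.7]
gripper_width: 0.7
gripper_force: 7.2
time_s: 8.7
ee_pos: [544.4, 68.6, 65.3]
ee_rot: [179.9, 0.0, 89.7]
force: [-4.9, -0.8, 14.8]
gripper_width: 0.6
gripper_force: 7.7
```

```bash
python3 -m crank '[{"dx":0,"dy":0,"dz":-0.0015,"yaw":0},{"dx":0,"dy":0,"dz":0,"yaw":0},{"dx":0,"dy":0,"dz":0,"yaw":0}]'
```

```text
time_s: 9.07
ee_pos: [544.5, 68.6, 64.7]
ee_rot: [179.9, 0.0, 89.7]
force: [-5.7, -0.7, 19.4]
gripper_width: 0.2
gripper_force: 9.8
```

Stiff: about 15 N at the stop. On to the left rig.

```bash
python3 -m crank '[{"dx":0,"dy":0,"dz":-0.0006,"yaw":0},{"dx":0,"dy":0,"dz":0,"yaw":0},{"dx":0,"dy":0,"dz":0.05,"yaw":0},{"dx":0.012,"dy":0.064,"dz":0,"yaw":0.3},{"dx":0,"dy":0.065,"dz":0,"yaw":0},{"dx":0,"dy":0.065,"dz":0,"yaw":0},{"dx":0,"dy":0,"dz":-0.022,"yaw":0},{"dx":0,"dy":0,"dz":0,"yaw":0},{"dx":0,"dy":0,"dz":0,"yaw":0}]'
python3 -m crank '[{"dx":0,"dy":0,"dz":-0.005,"yaw":0},{"dx":0,"dy":0,"dz":-0.005,"yaw":0},{"dx":0,"dy":0,"dz":0,"yaw":0},{"dx":0,"dy":0,"dz":0,"yaw":0}]'
python3 -m crank '[{"dx":0,"dy":0,"dz":-0.005,"yaw":0},{"dx":0,"dy":0,"dz":0,"yaw":0},{"dx":0,"dy":0,"dz":0,"yaw":0}]'
```

```text
time_s: 10.2
ee_pos: [554.0, 223.6, 84.0]
ee_rot: [180.0, 0.0, 91.2]
force: [0.1, -0.1, 0.2]
gripper_width: 0.4
gripper_force: 0.0
time_s: 10.7
ee_pos: [553.8, 224.2, 75.9]
ee_rot: [180.0, 0.0, 91.2]
force: [1.5, -1.1, 1.1]
gripper_width: 0.7
gripper_force: 0.5
time_s: 11.08
ee_pos: [553.9, 224.3, 71.8]
ee_rot: [180.0, 0.0, 91.3]
force: [0.7, -0.9, 2.2]
gripper_width: 0.7
gripper_force: 0.8
```

```bash
python3 -m crank '[{"dx":0,"dy":0,"dz":-0.006,"yaw":0},{"dx":0,"dy":0,"dz":0,"yaw":0},{"dx":0,"dy":0,"dz":0,"yaw":0}]'
python3 -m crank '[{"dx":0,"dy":0,"dz":-0.0025,"yaw":0},{"dx":0,"dy":0,"dz":0,"yaw":0},{"dx":0,"dy":0,"dz":0,"yaw":0}]'
python3 -m crank '[{"dx":0,"dy":0,"dz":-0.0018,"yaw":0},{"dx":0,"dy":0,"dz":0,"yaw":0},{"dx":0,"dy":0,"dz":0,"yaw":0}]'
```

```text
time_s: 11.45
ee_pos: [554.1, 224.5, 67.0]
ee_rot: [179.9, -0.0, 91.2]
force: [1.6, -1.4, 3.2]
gripper_width: 0.6
gripper_force: 1.3
time_s: 11.82
ee_pos: [554.1, 224.5, 65.1]
ee_rot: [179.9, -0.0, 91.2]
force: [2.9, -0.6, 2.7]
gripper_width: 0.5
gripper_force: 1.7
time_s: 12.2
ee_pos: [554.2, 224.5, 64.2]
ee_rot: [179.9, -0.0, 91.3]
force: [2.4, -1.0, 6.5]
gripper_width: 0.4
gripper_force: 3.2
```

```bash
python3 -m crank '[{"dx":0,"dy":0,"dz":-0.0015,"yaw":0},{"dx":0,"dy":0,"dz":0,"yaw":0},{"dx":0,"dy":0,"dz":0,"yaw":0}]'
```

```text
time_s: 12.58
ee_pos: [554.3, 224.5, 63.6]
ee_rot: [179.9, -0.0, 91.3]
force: [1.1, -1.4, 10.3]
gripper_width: 0.3
gripper_force: 4.9
```

Soft, about 3 N. So the left rig takes a 90 block, the middle a 60 and the right a 75. I'll go above the 90 mm block at (464,54) and check the picture.

```bash
python3 -m crank '[{"dx":0,"dy":0,"dz":0.06,"yaw":0},{"dx":0,"dy":0,"dz":0.06,"yaw":-1},{"dx":-0.028,"dy":-0.053,"dz":0,"yaw":-1},{"dx":-0.028,"dy":-0.053,"dz":0,"yaw":-1},{"dx":-0.028,"dy":-0.053,"dz":0,"yaw":-1},{"dx":-0.028,"dy":-0.053,"dz":0,"yaw":-1},{"dx":0,"dy":0,"dz":0,"yaw":-1},{"dx":0,"dy":0,"dz":0,"yaw":-1},{"dx":0,"dy":0,"dz":0,"yaw":-1},{"dx":0,"dy":0,"dz":0,"yaw":-1}]' 0.65 25
python3 -m crank '[{"dx":0,"dy":0,"dz":0,"yaw":-1},{"dx":0,"dy":0,"dz":0,"yaw":-1},{"dx":0,"dy":0,"dz":0,"yaw":-1},{"dx":0,"dy":0,"dz":0,"yaw":-1},{"dx":0,"dy":0,"dz":0,"yaw":-1},{"dx":0,"dy":0,"dz":0,"yaw":-1},{"dx":0,"dy":0,"dz":0,"yaw":-1},{"dx":0,"dy":0,"dz":0,"yaw":-1},{"dx":0,"dy":0,"dz":0,"yaw":0}]'
python3 - <<'E'
from h import *
f=grab("top");crop(f,160,145,460,345,2.66,"q1")
for b in blocks(f):print(b)
E
```

```text
time_s: 13.82
ee_pos: [462.2, 55.0, 157.2]
ee_rot: [-179.8, 0.2, 46.1]
force: [0.4, -0.6, -0.3]
gripper_width: 59.4
gripper_force: 0.0
time_s: 14.95
ee_pos: [462.6, 55.0, 157.3]
ee_rot: [-180.0, 0.2, 6.3]
force: [0.8, -0.4, 0.3]
gripper_width: 59.4
gripper_force: 0.0
(348, 288, 76, 32, -28, (np.float64(189.0), np.float64(322.0)))
(447, 52, 35, 32, 5, (np.float64(295.0), np.float64(274.0)))
(476, -53, 62, 34, 27, (np.float64(343.0), np.float64(260.0)))
(340, -282, 59, 17, 27, (np.float64(448.0), np.float64(319.0)))
```

View pics/q1.png

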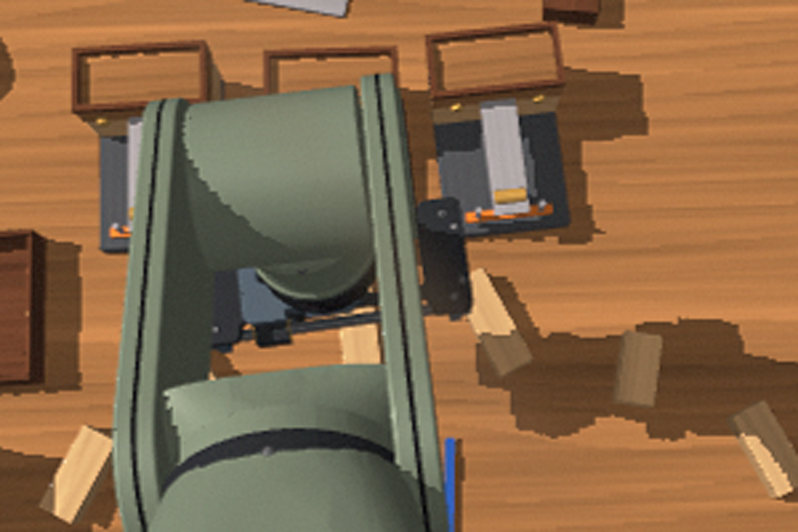

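The right rig's marker is visibly lower, and the block under the gripper hasn't moved. I'll descend and grip.

```bash
python3 -m crank '[{"dx":0.002,"dy":-0.001,"dz":-0.06,"yaw":0},{"dx":0,"dy":0,"dz":-0.06,"yaw":0},{"dx":0,"dy":0,"dz":-0.049,"yaw":0},{"dx":0,"dy":0,"dz":0,"yaw":0},{"dx":0,"dy":0,"dz":0,"yaw":0}]'
python3 -m crank '[{"dx":0,"dy":0,"dz":0,"yaw":0},{"dx":0,"dy":0,"dz":0,"yaw":0},{"dx":0,"dy":0,"dz":0,"yaw":0},{"dx":0,"dy":0,"dz":0,"yaw":0}]' 0.1 30
```

```text
time_s: 15.62
ee_pos: [466.5, 54.1, 24.1]
ee_rot: [-180.0, -0.1, 6.3]
force: [0.8, 0.8, 1.0]
gripper_width: 59.2
gripper_force: 0.0
time_s: 16.12
ee_pos: [466.1, 54.0, 23.8]
ee_rot: [180.0, -0.1, 6.3]
force: [-0.5, 0.7, 5.3]
gripper_width: 31.8
gripper_force: 30.0
```

```bash
python3 -m crank '[{"dx":0,"dy":0,"dz":0.06,"yaw":0},{"dx":0,"dy":0,"dz":0.06,"yaw":1},{"dx":0,"dy":0,"dz":0.05,"yaw":1},{"dx":0.042,"dy":0.0365,"dz":0,"yaw":1},{"dx":0.042,"dy":0.0365,"dz":0,"yaw":1},{"dx":0.042,"dy":0.0365,"dz":0,"yaw":1},{"dx":0.042,"dy":0.0365,"dz":0,"yaw":1},{"dx":0.042,"dy":0.0365,"dz":0,"yaw":1},{"dx":0.042,"dy":0.0365,"dz":0,"yaw":1},{"dx":0,"dy":0,"dz":0,"yaw":1}]'
python3 -m crank '[{"dx":0,"dy":0,"dz":0,"yaw":1},{"dx":0,"dy":0,"dz":0,"yaw":1},{"dx":0,"dy":0,"dz":0,"yaw":1},{"dx":0,"dy":0,"dz":0,"yaw":1},{"dx":0,"dy":0,"dz":0,"yaw":1},{"dx":0,"dy":0,"dz":0,"yaw":1},{"dx":0,"dy":0,"dz":0,"yaw":1},{"dx":0,"dy":0,"dz":0,"yaw":1},{"dx":0,"dy":0,"dz":0,"yaw":0},{"dx":0,"dy":0,"dz":0,"yaw":0}]'
```

```text
time_s: 17.38
ee_pos: [668.8, 231.3, 157.3]
ee_rot: [-180.0, 0.0, 51.5]
force: [-0.9, -1.0, -0.6]
gripper_width: 31.6
gripper_force: 30.0
time_s: 18.62
ee_pos: [667.2, 229.1, 158.7]
ee_rot: [-180.0, 0.0, 91.2]
force: [-0.3, 0.3, -1.4]
gripper_width: 31.8
gripper_force: 30.0
```

```bash
python3 -m crank '[{"dx":0,"dy":0,"dz":-0.045,"yaw":0},{"dx":0,"dy":0,"dz":0,"yaw":0},{"dx":0,"dy":0,"dz":0,"yaw":0}]'
python3 - <<'E'
from h import *
g=grab("side");crop(g,240,220,400,340,5,"s2")
for dx,dy in((28,56),(28,-56),(-28,56),(-28,-56)):print(((pix("side",[668+dx,227+dy,92])-(240,220))*5).round())
for dx,dy in((16,45),(16,-45),(-16,45),(-16,-45)):print(((pix("side",[668+dx,227+dy,99+26])-(240,220))*5).round())
E
```

```text
time_s: 19.0
ee_pos: [667.8, 229.3, 123.9]
ee_rot: [179.9, -0.0, 91.2]
force: [-0.3, 0.6, -0.8]
gripper_width: 31.8
gripper_force: 30.0
[302. 542.]
[196. 381.]
[415. 499.]
[304. 343.]
[315. 464.]
[227. 336.]
[381. 440.]
[290. 314.]
```

View pics/s2.png

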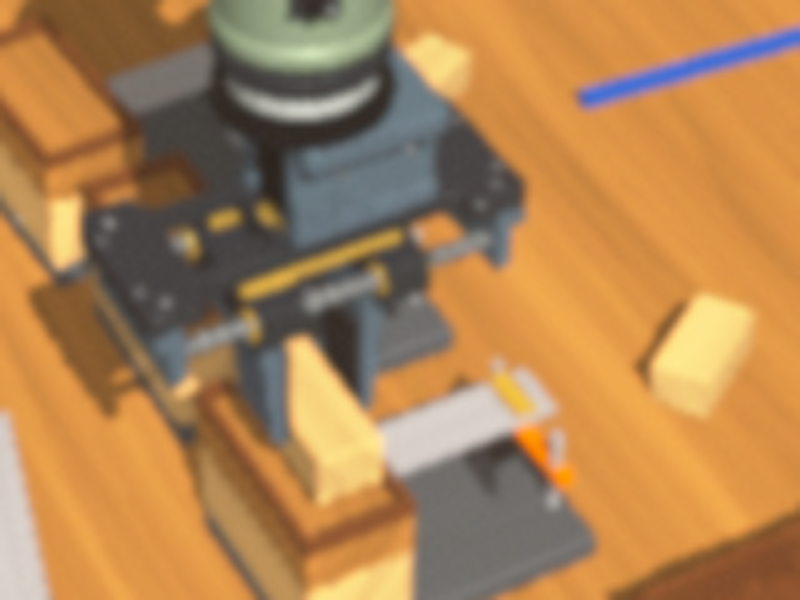

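The block sits over the left tray as predicted: near corner at (318,466) against the tray rim corner at (302,545). The left marker is well down. I'll lower and release.

```bash
python3 -m crank '[{"dx":0,"dy":0,"dz":-0.01,"yaw":0},{"dx":0,"dy":0,"dz":-0.0095,"yaw":0},{"dx":0,"dy":0,"dz":0,"yaw":0},{"dx":0,"dy":0,"dz":0,"yaw":0}]'
python3 -m crank '[{"dx":0,"dy":0,"dz":0,"yaw":0},{"dx":0,"dy":0,"dz":0,"yaw":0},{"dx":0,"dy":0,"dz":0,"yaw":0}]' 0.6
python3 -m crank '[{"dx":0,"dy":0,"dz":0.05,"yaw":0},{"dx":0,"dy":0,"dz":0.05,"yaw":-1},{"dx":-0.055,"dy":0,"dz":0,"yaw":-1},{"dx":-0.055,"dy":0,"dz":0,"yaw":-1},{"dx":-0.055,"dy":0,"dz":0,"yaw":-1},{"dx":-0.055,"dy":-0.02,"dz":0,"yaw":-1},{"dx":-0.055,"dy":-0.021,"dz":0,"yaw":-1},{"dx":-0.027,"dy":0,"dz":0,"yaw":-1},{"dx":0,"dy":0,"dz":0,"yaw":-1},{"dx":0,"dy":0,"dz":0,"yaw":-1}]'
python3 -m crank '[{"dx":0,"dy":0,"dz":0,"yaw":-1},{"dx":0,"dy":0,"dz":0,"yaw":-1},{"dx":0,"dy":0,"dz":0,"yaw":-0.5},{"dx":0,"dy":0,"dz":0,"yaw":0},{"dx":0,"dy":0,"dz":0,"yaw":0}]'
python3 - <<'E'
from h import *
f=grab("top");g=grab("side")
v=np.hstack([f[145:345,160:460],g[180:380,220:520]])
cv2.imwrite("pics/q3.png",cv2.resize(v,None,fx=1.33,fy=1.33,interpolation=cv2.INTER_CUBIC)[:,:,::-1])
for b in blocks(f):print(b)
E
```

```text
time_s: 19.55
ee_pos: [667.4, 229.2, 107.6]
ee_rot: [180.0, -0.0, 91.2]
force: [0.1, -0.7, 1.3]
gripper_width: 31.4
gripper_force: 30.0
time_s: 19.92
ee_pos: [667.3, 229.1, 107.4]
ee_rot: [-180.0, 0.0, 91.2]
force: [-0.5, 0.8, 0.1]
gripper_width: 54.3
gripper_force: 0.0
time_s: 21.18
ee_pos: [425.4, 196.3, 187.9]
ee_rot: [180.0, -0.0, 46.1]
force: [0.1, -0.3, -0.1]
gripper_width: 54.6
gripper_force: 0.0
time_s: 21.8
ee_pos: [425.7, 196.4, 187.6]
ee_rot: [180.0, -0.0, 33.8]
force: [0.3, -0.1, -0.2]
gripper_width: 54.5
gripper_force: 0.0
(425, 194, 56, 32, 34, (np.float64(231.0), np.float64(287.0)))
(476, -53, 66, 34, 27, (np.float64(342.0), np.float64(261.0)))
(421, -181, 60, 36, -11, (np.float64(399.0), np.float64(283.0)))
```

View pics/q3.png

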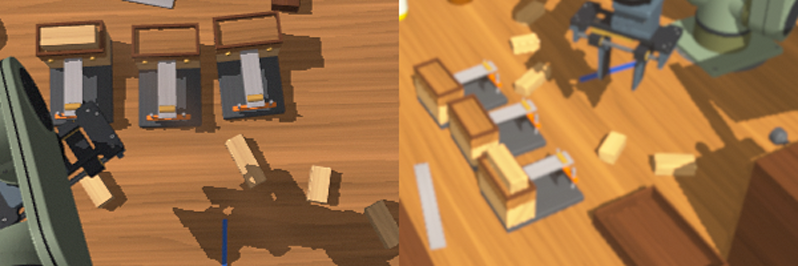

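The 90 block lies in the left tray at crop (70,38). The gripper is over the 60 block at (427,196), so I'll grip it.

```bash
python3 -m crank '[{"dx":0.001,"dy":0,"dz":-0.06,"yaw":0},{"dx":0,"dy":0,"dz":-0.06,"yaw":0},{"dx":0,"dy":0,"dz":-0.06,"yaw":0},{"dx":0,"dy":0,"dz":-0.0255,"yaw":0},{"dx":0,"dy":0,"dz":0,"yaw":0},{"dx":0,"dy":0,"dz":0,"yaw":0}]'
python3 -m crank '[{"dx":0,"dy":0,"dz":0,"yaw":0},{"dx":0,"dy":0,"dz":0,"yaw":0},{"dx":0,"dy":0,"dz":0,"yaw":0},{"dx":0,"dy":0,"dz":0,"yaw":0}]' 0.1 30
```

```text
time_s: 22.65
ee_pos: [427.4, 196.7, 24.0]
ee_rot: [180.0, -0.1, 33.8]
force: [-0.3, -0.6, 0.6]
gripper_width: 54.7
gripper_force: 0.0
time_s: 23.15
ee_pos: [426.8, 196.5, 23.7]
ee_rot: [180.0, -0.1, 33.8]
force: [-0.5, -0.9, 5.7]
gripper_width: 31.8
gripper_force: 30.0
```

```bash
python3 -m crank '[{"dx":0,"dy":0,"dz":0.06,"yaw":0},{"dx":0,"dy":0,"dz":0.06,"yaw":1},{"dx":0,"dy":0,"dz":0.05,"yaw":1},{"dx":0.049,"dy":-0.027,"dz":0,"yaw":1},{"dx":0.049,"dy":-0.027,"dz":0,"yaw":1},{"dx":0.049,"dy":-0.027,"dz":0,"yaw":1},{"dx":0.049,"dy":-0.027,"dz":0,"yaw":1},{"dx":0.049,"dy":-0.026,"dz":0,"yaw":1},{"dx":0.0465,"dy":-0.026,"dz":0,"yaw":1},{"dx":0,"dy":0,"dz":0,"yaw":1}]'
python3 -m crank '[{"dx":0,"dy":0,"dz":0,"yaw":1},{"dx":0,"dy":0,"dz":0,"yaw":1},{"dx":0,"dy":0,"dz":0,"yaw":0.2},{"dx":0,"dy":0,"dz":-0.04,"yaw":0},{"dx":0,"dy":0,"dz":0,"yaw":0},{"dx":0,"dy":0,"dz":0,"yaw":0}]'
```

```text
time_s: 24.4
ee_pos: [661.8, 66.5, 157.9]
ee_rot: [180.0, 0.0, 78.8]
force: [0.5, 1.4, 0.2]
gripper_width: 31.8
gripper_force: 30.0
time_s: 25.15
ee_pos: [660.1, 68.4, 127.8]
ee_rot: [180.0, -0.0, 89.7]
force: [0.3, -1.4, 0.3]
gripper_width: 31.6
gripper_force: 30.0
```

Run:
```python
from h import *
g=grab("side");crop(g,200,190,360,310,3.5,"s4")
for dx,dy in((28,56),(28,-56),(-28,56),(-28,-56)):print(((pix("side",[660+dx,68+dy,92])-(200,190))*3.5).round())
```

```text
[259. 325.]
[195. 230.]
[333. 299.]
[266. 207.]
```

View pics/s4.png

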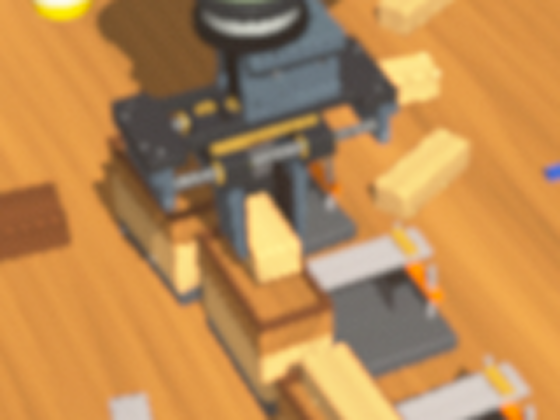

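The block is centred over the middle tray (near corner at (275,275), rim corner at (259,325)), and the visible markers are down. I'll lower, release and go to the right 75 block.

```bash
python3 -m crank '[{"dx":0,"dy":0,"dz":-0.013,"yaw":0},{"dx":0,"dy":0,"dz":-0.012,"yaw":0},{"dx":0,"dy":0,"dz":0,"yaw":0},{"dx":0,"dy":0,"dz":0,"yaw":0}]'
python3 -m crank '[{"dx":0,"dy":0,"dz":0,"yaw":0},{"dx":0,"dy":0,"dz":0,"yaw":0},{"dx":0,"dy":0,"dz":0,"yaw":0}]' 0.6
python3 -m crank '[{"dx":0,"dy":0,"dz":0.05,"yaw":0},{"dx":0,"dy":0,"dz":0.05,"yaw":-1},{"dx":-0.048,"dy":-0.0555,"dz":0,"yaw":-1},{"dx":-0.048,"dy":-0.0555,"dz":0,"yaw":-1},{"dx":-0.048,"dy":-0.0555,"dz":0,"yaw":-1},{"dx":-0.048,"dy":-0.0555,"dz":0,"yaw":-1},{"dx":-0.048,"dy":-0.0555,"dz":0,"yaw":-1},{"dx":-0.048,"dy":-0.0555,"dz":0,"yaw":-1},{"dx":-0.048,"dy":-0.0555,"dz":0,"yaw":-1},{"dx":-0.05,"dy":-0.0555,"dz":0,"yaw":-1}]'
python3 -m crank '[{"dx":0,"dy":0,"dz":0,"yaw":-1},{"dx":0,"dy":0,"dz":0,"yaw":-1},{"dx":0,"dy":0,"dz":0,"yaw":-1},{"dx":0,"dy":0,"dz":0,"yaw":-0.8},{"dx":0,"dy":0,"dz":0,"yaw":0}]'
python3 - <<'E'
from h import *
f=grab("top");g=grab("side")
np.save("pics/f5.npy",f)
v=np.hstack([f[145:345,160:460],g[130:330,220:520]])
cv2.imwrite("pics/q5.png",cv2.resize(v,None,fx=1.33,fy=1.33,interpolation=cv2.INTER_CUBIC)[:,:,::-1])
for b in blocks(f):print(b)
E
```

```text
time_s: 25.7
ee_pos: [659.8, 68.4, 107.1]
ee_rot: [180.0, -0.0, 89.7]
force: [-0.4, 0.6, 1.4]
gripper_width: 31.7
gripper_force: 30.0
time_s: 26.08
ee_pos: [659.6, 68.3, 106.8]
ee_rot: [-180.0, 0.0, 89.7]
force: [0.0, -0.4, 0.2]
gripper_width: 54.7
gripper_force: 0.0
time_s: 27.32
ee_pos: [349.6, -288.1, 187.3]
ee_rot: [179.9, -0.0, 44.6]
force: [1.1, -0.2, -0.3]
gripper_width: 54.8
gripper_force: 0.0
time_s: 27.95
ee_pos: [350.8, -286.8, 187.1]
ee_rot: [180.0, -0.0, 25.8]
force: [-0.3, -0.1, 0.4]
gripper_width: 55.3
gripper_force: 0.0
(348, 287, 75, 32, -28, (np.float64(189.0), np.float64(322.0)))
(465, -59, 90, 34, 27, (np.float64(344.0), np.float64(265.0)))
(421, -181, 60, 35, -11, (np.float64(399.0), np.float64(283.0)))
(393, -281, 44, 34, 27, (np.float64(445.0), np.float64(294.0)))
```

View pics/q5.png

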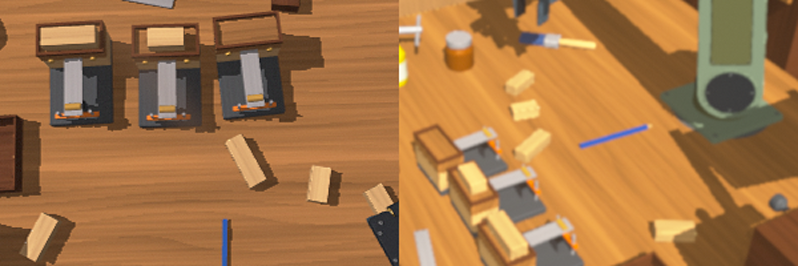

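The left and middle trays are filled. The right 75 block has been knocked from (351,-287): in the side view it is now near (311,192). I'll measure it there.

Run:
```python
from h import *
def sb(g,x0,y0,x1,y1,tag):
    h=cv2.cvtColor(g,cv2.COLOR_RGB2HSV);m=((h[...,2]>200)&(h[...,1]<150)).astype(np.uint8)
    for c in cv2.findContours(m[y0:y1,x0:x1].copy(),0,1)[0]:
        if cv2.contourArea(c)>60:
            M=cv2.moments(c);u=(M["m10"]/M["m00"]+x0,M["m01"]/M["m00"]+y0)
            r=cv2.minAreaRect(np.array([P("side",p[0]+(x0,y0),26) for p in c],np.float32))
            print(tag,np.round(u,1),P("side",u,20).round(),np.round(r[1]),round(r[2]))
sb(np.load("pics/side0.npy"),290,170,345,225,"old")
sb(grab("side"),290,170,345,225,"new")
```

```text
old [314.7 212.4] [ 423. -174.] [67. 67.] 78
old [318.5 189.4] [ 355. -280.] [102.  53.] 27
new [314.6 212.4] [ 424. -174.] [67. 67.] 79
new [310.5 191.4] [ 383. -281.] [102.  53.] 26
```

Both views agree on (379,-288), yaw about 26.

```bash
python3 -m crank '[{"dx":0.035,"dy":-0.001,"dz":-0.05,"yaw":0},{"dx":0,"dy":0,"dz":-0.06,"yaw":0},{"dx":0,"dy":0,"dz":-0.06,"yaw":0},{"dx":0,"dy":0,"dz":-0.034,"yaw":0},{"dx":0,"dy":0,"dz":0,"yaw":0},{"dx":0,"dy":0,"dz":0,"yaw":0}]'
python3 -m crank '[{"dx":0,"dy":0,"dz":0,"yaw":0},{"dx":0,"dy":0,"dz":0,"yaw":0},{"dx":0,"dy":0,"dz":0,"yaw":0},{"dx":0,"dy":0,"dz":0,"yaw":0}]' 0.1 30
```

```text
time_s: 28.85
ee_pos: [379.7, -288.3, 24.9]
ee_rot: [179.9, -0.1, 25.8]
force: [-0.1, 0.0, -0.2]
gripper_width: 54.7
gripper_force: 0.0
time_s: 29.35
ee_pos: [379.3, -287.9, 24.6]
ee_rot: [179.9, -0.0, 25.8]
force: [-1.0, 0.8, 6.6]
gripper_width: 31.8
gripper_force: 30.0
```

```bash
python3 -m crank '[{"dx":0,"dy":0,"dz":0.06,"yaw":0},{"dx":0,"dy":0,"dz":0.06,"yaw":1},{"dx":0,"dy":0,"dz":0.05,"yaw":1},{"dx":0.0526,"dy":0.0393,"dz":0,"yaw":1},{"dx":0.0526,"dy":0.0393,"dz":0,"yaw":1},{"dx":0.0526,"dy":0.0393,"dz":0,"yaw":1},{"dx":0.0526,"dy":0.0393,"dz":0,"yaw":1},{"dx":0.0526,"dy":0.0393,"dz":0,"yaw":1},{"dx":0.0526,"dy":0.0393,"dz":0,"yaw":1},{"dx":0.0526,"dy":0.0393,"dz":0,"yaw":1}]'
python3 -m crank '[{"dx":0,"dy":0,"dz":0,"yaw":1},{"dx":0,"dy":0,"dz":0,"yaw":1},{"dx":0,"dy":0,"dz":0,"yaw":1},{"dx":0,"dy":0,"dz":0,"yaw":1},{"dx":0,"dy":0,"dz":0,"yaw":0.8},{"dx":0,"dy":0,"dz":-0.04,"yaw":0},{"dx":0,"dy":0,"dz":0,"yaw":0},{"dx":0,"dy":0,"dz":0,"yaw":0}]'
python3 - <<'E'
from h import *
g=grab("side");crop(g,170,160,330,280,3.5,"s6")
for dx,dy in((28,56),(28,-56),(-28,56),(-28,-56)):
    c,s=np.cos(.08),np.sin(.08);print(((pix("side",[674+dx*c-dy*s,-68+dx*s+dy*c,92])-(170,160))*3.5).round())
E
```

```text
time_s: 30.6
ee_pos: [674.5, -66.4, 159.5]
ee_rot: [-180.0, 0.0, 70.9]
force: [0.0, -0.2, -0.4]
gripper_width: 31.8
gripper_force: 30.0
time_s: 31.6
ee_pos: [673.8, -67.6, 128.4]
ee_rot: [180.0, 0.0, 94.7]
force: [0.2, 0.6, -0.6]
gripper_width: 31.9
gripper_force: 30.0
[277. 321.]
[211. 241.]
[345. 296.]
[277. 218.]
```

View pics/s6.png

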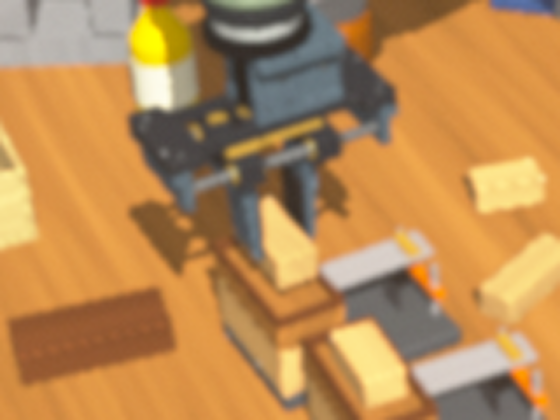

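The block is centred over the right tray (near corner about (285,285), rim corner (277,321)). I'll lower, release and go to the remaining 60 block.

```bash
python3 -m crank '[{"dx":0,"dy":0,"dz":-0.013,"yaw":0},{"dx":0,"dy":0,"dz":-0.0115,"yaw":0},{"dx":0,"dy":0,"dz":0,"yaw":0},{"dx":0,"dy":0,"dz":0,"yaw":0}]'
python3 -m crank '[{"dx":0,"dy":0,"dz":0,"yaw":0},{"dx":0,"dy":0,"dz":0,"yaw":0},{"dx":0,"dy":0,"dz":0,"yaw":0}]' 0.6
python3 -m crank '[{"dx":0,"dy":0,"dz":0.05,"yaw":0},{"dx":0,"dy":0,"dz":0.05,"yaw":1},{"dx":-0.0527,"dy":-0.0235,"dz":0,"yaw":1},{"dx":-0.0527,"dy":-0.0235,"dz":0,"yaw":1},{"dx":-0.0527,"dy":-0.0235,"dz":0,"yaw":1},{"dx":-0.0527,"dy":-0.0235,"dz":0,"yaw":1},{"dx":-0.0527,"dy":-0.0235,"dz":0,"yaw":1},{"dx":-0.0527,"dy":-0.0235,"dz":0,"yaw":1},{"dx":0,"dy":0,"dz":0,"yaw":1},{"dx":0,"dy":0,"dz":0,"yaw":1}]'
python3 -m crank '[{"dx":0,"dy":0,"dz":0,"yaw":1},{"dx":0,"dy":0,"dz":0,"yaw":1},{"dx":0,"dy":0,"dz":0,"yaw":1},{"dx":0,"dy":0,"dz":0,"yaw":1},{"dx":0,"dy":0,"dz":0,"yaw":1},{"dx":0,"dy":0,"dz":0,"yaw":0.9},{"dx":0,"dy":0,"dz":0,"yaw":0},{"dx":0,"dy":0,"dz":0,"yaw":0}]'
python3 - <<'E'
from h import *
f=grab("top");np.save("pics/f7.npy",f)
for b in blocks(f):print(b)
for b in blocks(f,110,(180,140,390,200)):print("tray",b)
E
```

```text
time_s: 32.15
ee_pos: [673.4, -67.5, 108.1]
ee_rot: [180.0, -0.0, 94.7]
force: [0.7, 0.5, 0.2]
gripper_width: 31.9
gripper_force: 30.0
time_s: 32.52
ee_pos: [673.4, -67.6, 108.2]
ee_rot: [-180.0, -0.0, 94.8]
force: [-0.0, 0.1, -0.3]
gripper_width: 54.3
gripper_force: 0.0
time_s: 33.78
ee_pos: [420.0, -180.7, 188.7]
ee_rot: [180.0, 0.0, 139.8]
force: [0.3, 0.4, 0.4]
gripper_width: 54.9
gripper_force: 0.0
time_s: 34.78
ee_pos: [420.5, -180.3, 188.4]
ee_rot: [180.0, 0.0, 169.2]
force: [0.1, 0.9, 0.5]
gripper_width: 54.8
gripper_force: 0.0
(348, 288, 75, 32, -28, (np.float64(189.0), np.float64(322.0)))
(465, -59, 91, 34, 27, (np.float64(344.0), np.float64(265.0)))
tray (667, 226, 87, 32, -89, (np.float64(210.0), np.float64(171.0)))
tray (659, 67, 59, 32, 89, (np.float64(284.0), np.float64(172.0)))
tray (673, -69, 76, 32, -85, (np.float64(346.0), np.float64(164.0)))
```

All three trays measure right. I'll pick up the remaining 60.

```bash
python3 -m crank '[{"dx":0,"dy":-0.001,"dz":-0.06,"yaw":0},{"dx":0,"dy":0,"dz":-0.06,"yaw":0},{"dx":0,"dy":0,"dz":-0.06,"yaw":0},{"dx":0,"dy":0,"dz":-0.028,"yaw":0},{"dx":0,"dy":0,"dz":0,"yaw":0},{"dx":0,"dy":0,"dz":0,"yaw":0}]'
python3 -m crank '[{"dx":0,"dy":0,"dz":0,"yaw":0},{"dx":0,"dy":0,"dz":0,"yaw":0},{"dx":0,"dy":0,"dz":0,"yaw":0},{"dx":0,"dy":0,"dz":0,"yaw":0}]' 0.1 30
python3 -m crank '[{"dx":0,"dy":0,"dz":0.06,"yaw":0},{"dx":0,"dy":0,"dz":0.06,"yaw":0},{"dx":0,"dy":0,"dz":0.05,"yaw":0},{"dx":0,"dy":0,"dz":0,"yaw":0}]'
```

```text
time_s: 35.58
ee_pos: [421.4, -181.6, 22.8]
ee_rot: [-180.0, 0.1, 169.2]
force: [-0.2, -0.5, 0.1]
gripper_width: 54.6
gripper_force: 0.0
time_s: 36.08
ee_pos: [420.9, -181.3, 22.6]
ee_rot: [-180.0, 0.1, 169.3]
force: [0.1, 0.6, 5.9]
gripper_width: 31.7
gripper_force: 30.0
time_s: 36.58
ee_pos: [422.3, -182.0, 160.7]
ee_rot: [-179.9, 0.4, 169.2]
force: [-0.8, -0.7, -0.7]
gripper_width: 31.8
gripper_force: 30.0
```

```bash
python3 -m crank '[{"dx":0.007,"dy":0.069,"dz":0,"yaw":1},{"dx":0.007,"dy":0.069,"dz":0,"yaw":1},{"dx":0.007,"dy":0.069,"dz":0,"yaw":0.1},{"dx":0.007,"dy":0.069,"dz":0,"yaw":0},{"dx":0.007,"dy":0.069,"dz":0,"yaw":0},{"dx":0.007,"dy":0.069,"dz":0,"yaw":0},{"dx":0.007,"dy":0.069,"dz":0,"yaw":0},{"dx":0.007,"dy":0.069,"dz":0,"yaw":0},{"dx":0.007,"dy":0.069,"dz":0,"yaw":0},{"dx":0.014,"dy":0.069,"dz":0,"yaw":0}]'
python3 -m crank '[{"dx":0,"dy":0,"dz":-0.05,"yaw":0},{"dx":0,"dy":0,"dz":-0.05,"yaw":0},{"dx":0,"dy":0,"dz":0,"yaw":0},{"dx":0,"dy":0,"dz":0,"yaw":0}]'
```

```text
time_s: 37.83
ee_pos: [481.1, 372.1, 155.8]
ee_rot: [-179.9, -0.2, 179.8]
force: [0.1, 0.2, -0.1]
gripper_width: 31.8
gripper_force: 30.0
time_s: 38.33
ee_pos: [482.5, 371.0, 78.3]
ee_rot: [180.0, 0.0, 179.7]
force: [1.1, 0.1, 0.2]
gripper_width: 31.9
gripper_force: 30.0
```

```bash
python3 -m crank '[{"dx":0,"dy":0,"dz":-0.04,"yaw":0},{"dx":0,"dy":0,"dz":-0.0205,"yaw":0},{"dx":0,"dy":0,"dz":0,"yaw":0},{"dx":0,"dy":0,"dz":0,"yaw":0}]'
python3 -m crank '[{"dx":0,"dy":0,"dz":0,"yaw":0},{"dx":0,"dy":0,"dz":0,"yaw":0},{"dx":0,"dy":0,"dz":0.05,"yaw":0},{"dx":0,"dy":0,"dz":0.05,"yaw":0},{"dx":0,"dy":0,"dz":0.05,"yaw":0}]' 0.42
python3 -m crank '[{"dx":-0.056,"dy":-0.035,"dz":0,"yaw":-1},{"dx":-0.056,"dy":-0.035,"dz":0,"yaw":-1},{"dx":-0.056,"dy":-0.035,"dz":0,"yaw":-1},{"dx":0,"dy":0,"dz":0,"yaw":-1},{"dx":0,"dy":0,"dz":0,"yaw":-1},{"dx":0,"dy":0,"dz":0,"yaw":-0.6},{"dx":0,"dy":0,"dz":0,"yaw":0},{"dx":0,"dy":0,"dz":0,"yaw":0}]' 0.6
python3 - <<'E'
from h import *
f=grab("top");np.save("pics/f8.npy",f)
for b in blocks(f):print(b)
for b in blocks(f,31,(80,225,190,300)):print("box",b)
E
```

```text
time_s: 38.83
ee_pos: [482.9, 371.4, 30.7]
ee_rot: [179.9, 0.1, 179.7]
force: [-0.7, 0.6, -0.1]
gripper_width: 31.8
gripper_force: 30.0
time_s: 39.45
ee_pos: [482.1, 370.8, 151.1]
ee_rot: [180.0, 0.0, 179.8]
force: [-0.0, -0.0, -0.5]
gripper_width: 38.0
gripper_force: 0.0
time_s: 40.45
ee_pos: [347.7, 286.9, 149.7]
ee_rot: [180.0, 0.0, 151.8]
force: [0.3, -0.9, 0.6]
gripper_width: 55.1
gripper_force: 0.0
(484, 370, 60, 27, 0, (np.float64(155.0), np.float64(262.0)))
(465, -59, 91, 34, 26, (np.float64(344.0), np.float64(266.0)))
box (483, 370, 59, 32, -1, (np.float64(154.0), np.float64(263.0)))
```

```bash
python3 -m crank '[{"dx":0,"dy":0,"dz":-0.06,"yaw":0},{"dx":0,"dy":0,"dz":-0.06,"yaw":0},{"dx":0,"dy":0,"dz":-0.039,"yaw":0},{"dx":0,"dy":0,"dz":0,"yaw":0},{"dx":0,"dy":0,"dz":0,"yaw":0}]'
python3 -m crank '[{"dx":0,"dy":0,"dz":0,"yaw":0},{"dx":0,"dy":0,"dz":0,"yaw":0},{"dx":0,"dy":0,"dz":0,"yaw":0},{"dx":0,"dy":0,"dz":0,"yaw":0}]' 0.1 30
python3 -m crank '[{"dx":0,"dy":0,"dz":0.06,"yaw":0},{"dx":0,"dy":0,"dz":0.05,"yaw":1},{"dx":0.057,"dy":0.047,"dz":0,"yaw":1},{"dx":0.057,"dy":0.047,"dz":0,"yaw":1},{"dx":0.057,"dy":0.047,"dz":0,"yaw":1},{"dx":0,"dy":0.047,"dz":0,"yaw":1},{"dx":0,"dy":0.047,"dz":0,"yaw":0.6},{"dx":0,"dy":0,"dz":0,"yaw":0},{"dx":0,"dy":0,"dz":0,"yaw":0},{"dx":0,"dy":0,"dz":0,"yaw":0}]'
```

```text
time_s: 41.12
ee_pos: [348.5, 287.5, 23.3]
ee_rot: [179.9, 0.0, 151.8]
force: [-0.3, -0.4, -1.0]
gripper_width: 54.9
gripper_force: 0.0
time_s: 41.62
ee_pos: [348.2, 287.2, 23.1]
ee_rot: [179.9, 0.0, 151.7]
force: [-1.4, 0.7, 6.7]
gripper_width: 31.5
gripper_force: 30.0
time_s: 42.88
ee_pos: [484.4, 473.6, 110.3]
ee_rot: [-180.0, -0.0, 179.7]
force: [0.2, -0.5, -1.1]
gripper_width: 31.6
gripper_force: 30.0
```

```bash
python3 -m crank '[{"dx":0,"dy":0,"dz":-0.05,"yaw":0},{"dx":0,"dy":0,"dz":-0.03,"yaw":0},{"dx":0,"dy":0,"dz":-0.02,"yaw":0},{"dx":0,"dy":0,"dz":0,"yaw":0},{"dx":0,"dy":0,"dz":0,"yaw":0}]'
python3 -m crank '[{"dx":0,"dy":0,"dz":0,"yaw":0},{"dx":0,"dy":0,"dz":0,"yaw":0},{"dx":0,"dy":0,"dz":0.05,"yaw":0},{"dx":0,"dy":0,"dz":0.05,"yaw":0},{"dx":0,"dy":0,"dz":0.05,"yaw":0}]' 0.42
python3 -m crank '[{"dx":-0.0024,"dy":-0.0665,"dz":0,"yaw":1},{"dx":-0.0024,"dy":-0.0665,"dz":0,"yaw":1},{"dx":-0.0024,"dy":-0.0665,"dz":0,"yaw":1},{"dx":-0.0024,"dy":-0.0665,"dz":0,"yaw":1},{"dx":-0.0024,"dy":-0.0665,"dz":0,"yaw":1},{"dx":-0.0024,"dy":-0.0665,"dz":0,"yaw":0.5},{"dx":-0.0024,"dy":-0.0665,"dz":0,"yaw":0},{"dx":-0.0024,"dy":-0.0665,"dz":0,"yaw":0},{"dx":-0.0024,"dy":-0.0665,"dz":0,"yaw":0},{"dx":-0.0024,"dy":-0.0665,"dz":0,"yaw":0}]' 0.6
python3 -m crank '[{"dx":0,"dy":0,"dz":0,"yaw":0},{"dx":0,"dy":0,"dz":0,"yaw":0}]'
python3 - <<'E'
from h import *
f=grab("top");np.save("pics/f9.npy",f)
for b in blocks(f):print(b)
for b in blocks(f,31,(80,225,190,300)):print("box",b)
E
```

```text
time_s: 43.5
ee_pos: [485.0, 475.1, 31.3]
ee_rot: [179.9, 0.1, 179.7]
force: [0.5, -0.4, -0.8]
gripper_width: 31.4
gripper_force: 30.0
time_s: 44.12
ee_pos: [484.4, 474.8, 151.8]
ee_rot: [180.0, 0.0, 179.8]
force: [-0.6, 0.2, -0.4]
gripper_width: 38.2
gripper_force: 0.0
time_s: 45.38
ee_pos: [465.3, -58.8, 150.9]
ee_rot: [-180.0, 0.1, -152.7]
force: [1.6, -0.5, 0.7]
gripper_width: 54.6
gripper_force: 0.0
time_s: 45.62
ee_pos: [465.3, -56.8, 150.5]
ee_rot: [180.0, 0.0, -152.8]
force: [0.2, 0.8, 0.3]
gripper_width: 55.0
gripper_force: 0.0
(484, 370, 60, 27, 0, (np.float64(155.0), np.float64(262.0)))
box (483, 474, 75, 32, 0, (np.float64(108.0), np.float64(264.0)))
box (483, 370, 60, 32, 0, (np.float64(154.0), np.float64(262.0)))
```

```bash
python3 -m crank '[{"dx":0,"dy":-0.002,"dz":-0.06,"yaw":0},{"dx":0,"dy":0,"dz":-0.06,"yaw":0},{"dx":0,"dy":0,"dz":-0.039,"yaw":0},{"dx":0,"dy":0,"dz":0,"yaw":0},{"dx":0,"dy":0,"dz":0,"yaw":0}]'
python3 -m crank '[{"dx":0,"dy":0,"dz":0,"yaw":0},{"dx":0,"dy":0,"dz":0,"yaw":0},{"dx":0,"dy":0,"dz":0,"yaw":0},{"dx":0,"dy":0,"dz":0,"yaw":0}]' 0.1 30
python3 -m crank '[{"dx":0,"dy":0,"dz":0.06,"yaw":0},{"dx":0,"dy":0,"dz":0.06,"yaw":-1},{"dx":0,"dy":0.06,"dz":0.04,"yaw":-1},{"dx":0,"dy":0.06,"dz":0,"yaw":-1},{"dx":0,"dy":0.06,"dz":0,"yaw":-1},{"dx":0,"dy":0.06,"dz":0,"yaw":-1},{"dx":0,"dy":0.06,"dz":0,"yaw":-0.5},{"dx":0,"dy":0.06,"dz":0,"yaw":0},{"dx":0,"dy":0.06,"dz":0,"yaw":0},{"dx":0.012,"dy":0.06,"dz":0,"yaw":0}]'
python3 -m crank '[{"dx":0.012,"dy":0.06,"dz":0,"yaw":0},{"dx":0,"dy":0.06,"dz":0,"yaw":0},{"dx":0,"dy":0,"dz":0,"yaw":0},{"dx":0,"dy":0,"dz":0,"yaw":0}]'
```

```text
time_s: 46.3
ee_pos: [466.4, -58.1, 24.1]
ee_rot: [-179.9, 0.1, -152.7]
force: [0.7, 0.3, -0.1]
gripper_width: 54.3
gripper_force: 0.0
time_s: 46.8
ee_pos: [465.8, -58.8, 23.9]
ee_rot: [-180.0, 0.1, -152.8]
force: [-0.5, 0.7, 7.0]
gripper_width: 31.7
gripper_force: 30.0
time_s: 48.05
ee_pos: [474.2, 326.5, 150.9]
ee_rot: [-180.0, -0.0, 179.8]
force: [-0.2, -0.0, 0.1]
gripper_width: 31.8
gripper_force: 30.0
time_s: 48.55
ee_pos: [484.1, 420.5, 150.4]
ee_rot: [-179.9, -0.1, 179.8]
force: [-1.1, -0.7, -0.4]
gripper_width: 31.7
gripper_force: 30.0
```

```bash
python3 -m crank '[{"dx":0,"dy":0.002,"dz":-0.06,"yaw":0},{"dx":0,"dy":0,"dz":-0.05,"yaw":0},{"dx":0,"dy":0,"dz":-0.02,"yaw":0},{"dx":0,"dy":0,"dz":-0.019,"yaw":0},{"dx":0,"dy":0,"dz":0,"yaw":0},{"dx":0,"dy":0,"dz":0,"yaw":0}]'
python3 -m crank '[{"dx":0,"dy":0,"dz":0,"yaw":0},{"dx":0,"dy":0,"dz":0,"yaw":0},{"dx":0,"dy":0,"dz":0.05,"yaw":0},{"dx":0,"dy":0,"dz":0.06,"yaw":0},{"dx":0,"dy":0,"dz":0.06,"yaw":0},{"dx":-0.05,"dy":-0.05,"dz":0,"yaw":0},{"dx":-0.05,"dy":-0.05,"dz":0,"yaw":0},{"dx":-0.04,"dy":-0.05,"dz":0,"yaw":0},{"dx":0,"dy":-0.05,"dz":0,"yaw":0},{"dx":0,"dy":-0.05,"dz":0,"yaw":0}]' 0.42
python3 -m crank '[{"dx":0,"dy":-0.06,"dz":0,"yaw":0},{"dx":0,"dy":-0.06,"dz":0,"yaw":0},{"dx":0,"dy":-0.06,"dz":0,"yaw":0},{"dx":0,"dy":-0.06,"dz":0,"yaw":0},{"dx":0,"dy":-0.06,"dz":0,"yaw":0},{"dx":0,"dy":0,"dz":0,"yaw":0},{"dx":0,"dy":0,"dz":0,"yaw":0}]'
python3 - <<'E'
from h import *
f=grab("top","fin")
for b in blocks(f,31,(80,225,190,300)):print("box",b)
for b in blocks(f,110,(180,140,390,200)):print("tray",b)
E
```

```text
time_s: 49.3
ee_pos: [485.3, 423.4, 33.2]
ee_rot: [179.9, 0.1, 179.7]
force: [0.1, 0.0, -1.1]
gripper_width: 31.7
gripper_force: 30.0
time_s: 50.55
ee_pos: [372.1, 221.9, 168.6]
ee_rot: [180.0, 0.1, 179.8]
force: [0.8, 0.2, -1.3]
gripper_width: 38.5
gripper_force: 0.0
time_s: 51.42
ee_pos: [372.6, -16.8, 168.1]
ee_rot: [180.0, 0.0, 179.7]
force: [-0.7, -0.2, -0.1]
gripper_width: 38.5
gripper_force: 0.0
box (484, 474, 75, 32, 0, (np.float64(108.0), np.float64(264.0)))
box (484, 422, 89, 32, 0, (np.float64(131.0), np.float64(263.0)))
box (483, 370, 59, 32, -2, (np.float64(154.0), np.float64(262.0)))
tray (667, 226, 87, 32, -89, (np.float64(210.0), np.float64(171.0)))
tray (659, 67, 59, 32, 89, (np.float64(284.0), np.float64(172.0)))
tray (673, -69, 76, 32, -85, (np.float64(346.0), np.float64(164.0)))
```

View pics/fin.png

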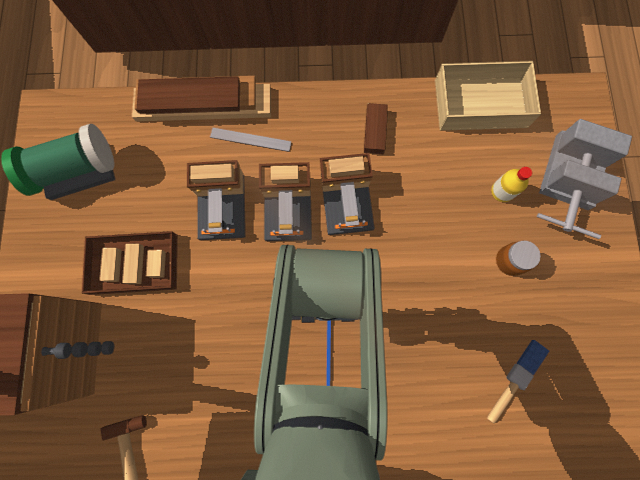

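The trays at (210,171), (284,172) and (346,164) each hold the right block, three blocks lie in the box at about (131,263), and the bottle and jar are standing. A quick numeric check of marker depth before handing in.

Run:
```python
from h import *
def om(f):
    h=cv2.cvtColor(f,cv2.COLOR_RGB2HSV);m=((h[...,0]>5)&(h[...,0]<13)&(h[...,1]>215)&(h[...,2]>190)).astype(np.uint8);return m
cs={"R":(563,-77,4.6),"M":(549,69,-.5),"L":(558,224,1.3)}
a=np.load("pics/side0.npy");b=grab("side")
for k,(x,y,w) in cs.items():
    c=np.array([x-9,y]); e=np.array([-np.sin(np.radians(w)),np.cos(np.radians(w))])
    for n,f in(("old",a),("new",b)):
        m=om(f);q=c+e*30;u,v=pix("side",[*q,60]).astype(int)
        ys,xs=np.nonzero(m[v-18:v+22,u-6:u+7]);d=np.mean(ys)+v-18 if len(ys) else None
        z=None
        if d: zs=np.arange(20,90,.5);z=zs[np.argmin([abs(pix("side",[*q,t])[1]-d) for t in zs])]
        print(k,n,len(ys),d,z)
```

```text
R old 0 None None
R new 0 None None
M old 0 None None
M new 0 None None
L old 0 None None
L new 0 None None
```

Run:
```python
from h import *
a=np.load("pics/side0.npy");b=grab("side")
for k,(x,y) in {"R":(554,-50),"M":(540,98),"L":(549,253)}.items():
    r=[]
    for f in(a,b):
        h=cv2.cvtColor(f,cv2.COLOR_RGB2HSV);m=(h[...,0]>=4)&(h[...,0]<=14)&(h[...,1]>190)&(h[...,2]>170)
        u,v=pix("side",[x,y,58]).astype(int);ys,xs=np.nonzero(m[v-14:v+16,u-9:u+10]);r.append((len(ys),round(xs.mean()+u-9,1),round(ys.mean()+v-14,1)) if len(ys) else None)
    p,q=[pix("side",[x,y,z]) for z in(65,47)]
    print(k,r,"18 mm =",(q-p).round(1))
```

```text
R [(3, np.float64(292.7), np.float64(237.3)), (13, np.float64(290.2), np.float64(239.8))] 18 mm = [0.1 5.1]
M [(8, np.float64(321.6), np.float64(267.4)), (10, np.float64(319.4), np.float64(270.8))] 18 mm = [-0.1  5.2]
L [(6, np.float64(348.8), np.float64(307.5)), (13, np.float64(347.0), np.float64(311.3))] 18 mm = [-0.4  5.3]
```

Run:
```python
from h import *
a=np.load("pics/side0.npy");b=grab("side")
v=np.hstack([f[220:330,265:365] for f in(a,b)]);cv2.imwrite("pics/mk.png",cv2.resize(v,None,fx=4,fy=4,interpolation=cv2.INTER_CUBIC)[:,:,::-1])
```

```text
(no output)
```

View pics/mk.png

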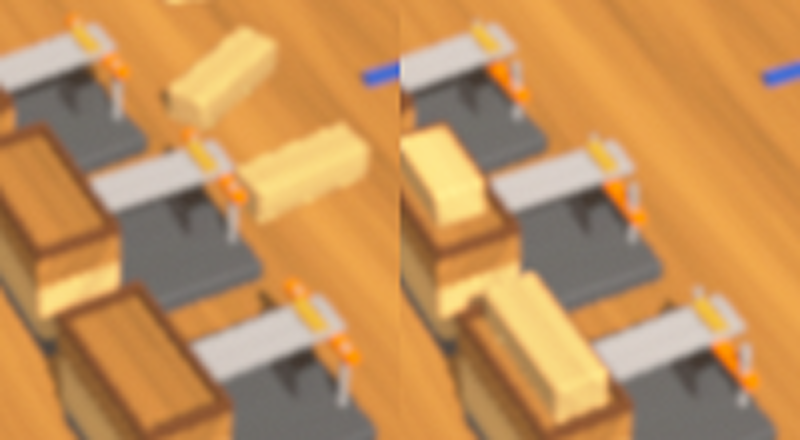

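All three markers are about 6 to 7 px lower than at the start (5.2 px is 18 mm): for example the middle one went from (230,188) to (637,214). Handing in.

```bash
python3 -c "
from workcell import ticket;print(ticket.job_done())"
```

```text
the job is handed in; nothing more can be done
None
```

Job handed in, verdict not shown: three rigs found and pressed to the stop, the soft left one given a 90 mm block, the stiff middle a 60 and the medium right a 75, the other three blocks in the tidybox, bottle and jar standing.

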